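Square a cutting die up in its chase

TASK

On the table a steel chase (a flat rectangular frame) holds a plywood cutting die and a 100 mm piece of wooden furniture, ready for lock-up. Seen from the robot, push the die into the far left corner of the chase so that it sits tight and square against both the far bar and the left bar, and have the 100 mm furniture pushed flat against the die's right-hand edge. Just push them gently along the table with the fingertips: do not grip or pick anything up, keep off the die's steel rules, and leave everything else where it lies.

Things in the scene. Friction and masses are not known exactly. Their poses are not given: they have to be found in the camera images.
- chase_corner (a point): inner far left corner of the chase, at table height. Chase: fixed frame of dark steel bars 20 mm wide, 18 mm high, open inside down to the table, 290 mm (x) by 460 mm (y) inside. Axes: x away from the robot, square to the far bar; y left, square to the left bar; z up. The far bar's inner face is x = 0, the left bar's y = 0; the opening spans x -290..0 mm, y -460..0 mm
- die: loose cutting die: plywood board 100 mm (x) by 160 mm (y), 18 mm thick, about 0.4 kg (3 to 9 N slide it), low steel rules and black rubber strips on top. Starts in the left half of the chase, clear of the bars, turned up to about 15 degrees from the chase. Origin: centre of its underside; x away from the robot, y left, z up
- die_rules: thin steel rules on the die (not to be touched): they rise 6 mm above the board, to 24 mm above the table, inside a rectangle 67 mm (x) by 123 mm (y) centred on the board, so at least 16 mm in from its edges. Same origin and axes as the die, with which they move
- furniture: loose 100 mm furniture: plain wooden bar 100 mm (x) by 30 mm (y) by 18 mm high, 0.07 kg (1 N slides it), dark line along its top. Starts in the far half of the chase, right of the die, roughly along the chase's x (within 10 degrees), some 40 mm or more from the die and the right bar. Origin: centre of its underside; x away from the robot, y left, z up
- short_piece: bystander: a shorter bar of the same wood, 55 x 30 x 18 mm, lying inside the chase in its near right part. Origin: centre of its underside, long side along its x
- quoin_left: bystander: a steel lock-up block 23 mm (its x) by 75 mm (its y) by 17 mm high, lying along the near bar inside the chase, left. Origin: centre of its underside
- quoin_right: bystander: a second such steel lock-up block, lying along the near bar inside the chase, right. Origin: centre of its underside
- ink_tin: bystander: ink tin, 98 mm across and 108 mm high, on the table left of the chase. Origin: centre of its underside
- small_tin: bystander: smaller ink tin, 80 mm across and 66 mm high, on the table left of the chase. Origin: centre of its underside
- mallet: bystander: a mallet lying on the table right of the chase, 240 mm long along its x, 64 mm high. Origin: on the table below the middle of its length
- quoin_key: bystander: a small steel T-handled key, 100 x 90 x 12 mm, lying flat on the table right of the chase. Origin: on the table below the middle of its shank
There are look-alikes about, which are no part of the job. What is shaped like the furniture but green or red is not meant.

How it is judged (in metres and radians):
At the end, for the whole second after the job is handed in: Die flat and at rest, within 3 mm of the far bar and of the left bar and square within 0.025 rad; 100 mm furniture flat and at rest within 3 mm of the die's right-hand edge, parallel within 0.03 rad, bearing on it with at least half its length (x of die in the frame of chase_corner between -0.053 and -0.045 m and y of die in the frame of chase_corner between -0.083 and -0.075 m and angle between the x axis of die and the x axis of chase_corner, either way round below 0.025 rad and y of furniture in the frame of die between -0.098 and -0.09 m and x of furniture in the frame of die between -0.05 and 0.05 m and angle between the x axis of furniture and the x axis of die, either way round below 0.03 rad and height (world z) of each of die, furniture below 0.003 m and angle between die's own z axis and vertical below 0.03 rad and angle between furniture's own z axis and vertical below 0.05 rad and linear speed of each of die, furniture below 0.01 m/s); the robot touches nothing.
It fails at once if the die is lifted or tipped off the table (height (world z) of die above 0.005 m or angle between die's own z axis and vertical above 0.12 rad).
It fails at once if the furniture is lifted or tipped off the table (height (world z) of furniture above 0.005 m or angle between furniture's own z axis and vertical above 0.2 rad).
It fails at once if the furniture is gripped between the fingers or crushed (over 36 N on it from the fingers) (contact force between the fingers and furniture above 36 N).
It fails at once if the robot touches the steel rules of the die (contact force between any of the fingers, the arm and die_rules above 1 N).
It fails at once if something else is moved (distance of any of short_piece, quoin_left, quoin_right, ink_tin, small_tin, mallet, quoin_key from where it was at the start of the episode above 0.012 m).
It also fails if it takes over 51 s, if anything falls off the work surface, if the arm or the gripper's body presses on something with over 40 N, if the wrist force passes 120 N, or if a joint passes its speed limit or range.

ROBOT

A 6-joint arm with a two-finger parallel gripper is mounted at the origin on the work surface. World frame = base frame: x ahead of the robot, y to its left, z up, the work surface at z = 0. Lengths are in mm, angles in rad, forces in N, time in s.
With the tool pointing down it reaches from about 350 to 775 mm from the base axis. Payload 7.3 kg.
Tool frame: the origin (TCP) lies midway between the tips of the shut fingers; the grasp point (between the pads) lies 19 mm behind it; z points along the fingers, y is the line along which they close (so a half turn about z gives the same grasp; the last joint's range is limited). The gripper opens to 92 mm and grips with 3 to 60 N. Pads are 19 mm wide; open, the fingers measure 130 mm over their backs; the gripper's body (75 mm by 190 mm) begins 47 mm behind the grasp point.
Start: joints at [-1.429, 0.342, 1.524, -0, 1.275, -0.146], TCP at [149.04, -503.42, 226.741] pointing down, gripper open.
Joint ranges: [-2.53, 2.53], [-0.77, 2.02], [0.04, 2.7], [-1, 4.14], [0.28, 2.66], [-3.11, 3.11]. Speed limits (rad/s): [2.57, 2.57, 3.14, 3.14, 3.14, 3.14].

INTERFACE

Orientations are given as [roll, pitch, yaw] about the fixed x, y, z axes, in that order (R = Rz(yaw) Ry(pitch) Rx(roll)).
In Python, from plant import bot gives the robot as it stands. The module is installed in compiled form; this text tells all that it offers.
- The arm moves only by the shell command python3 -m crank 'ROWS' [OPENING]. ROWS is JSON, a list of rows, each a list of 6 numbers: the shift along the tool's x, y, z in m, then the turn, a rotation vector about the tool's x, y, z in rad. In form: [[dx, dy, dz, wx, wy, wz], ...]. A call has 1 to 5 rows; each row shifts and turns the commanded pose from where the row before left it, along the tool's axes as they then stand; what a row does not reach is not made up. A row lasts 1/8 s, in which the tool goes at most 62.5 mm and 10.7 degrees, less where a joint would pass 70% of its speed; a pose out of reach is approached as far as the arm can. A call is refused whole if a number of a shift passes 0.0625 or a number of a turn 0.188, either way. A call with a gripper value outside its range is refused whole. OPENING is the opening in per cent of the stroke, from 0 (shut) to 100 (fully open), set as the call begins (- or left out, the last holds). The fingers move at their own pace and stop on an object; the grip force is fixed at half the most. Time passes only in rows, so rows that do not move let the fingers close. It gives the time, the measured TCP pose, the force, the opening and the grip force at its end, in the units of the state.
- bot.get_obs(): the state, without advancing time (a new reading comes with each control period).
- bot.capture(name): name is "scene" or "top" or "wrist"; returns a dict with "color" (384x512x3 uint8, blue, green, red), "fov_y" (degrees; the focal length in pixels is half the picture's height over the tangent of half this angle, whatever the lens; pixels are square), "cx", "cy" (the principal point, pixels), "extrinsics" (4x4, takes a point from world to camera coordinates); the wrist camera has in their place "tool_from_camera" (4x4, takes a point from camera to tool coordinates, whose origin is the TCP and whose axes are the flange's). Camera axes: x right, y up, looking along -z (the intrinsics and any distortion apply to the point x, -y, -z); pixel columns grow to the right and rows downward; lengths in mm; the calibration is good to about 2 mm. A picture is of the moment at which its call begins: read the wrist's pose just before it. There is no depth.
- bot.close_job(): hands the job in; it is judged then, once.
The state is a dict: "time": time; "joint_positions": joint angles; "dq": joint speeds; "tau": joint torques, N m; "tool_pos": TCP position; "tcp_rot": TCP orientation; "contact_force": force on the tool from outside, world axes, zero at the start; "moment": the same for the moment, N m; "grip_width": finger opening in mm; "finger_force": force on a finger pad.
Only numpy, scipy, OpenCV 4.12 (cv2) and the standard library are available. Lean on these libraries where they do the work, as an engineer would, in place of code of your own. Each camera call takes 0.05 s, during which the arm holds its last target. There are 200 camera calls.

## Working session

There is one attempt and no reset: what is moved stays moved. The work goes in short steps, Python scripts to look and compute and a shell command to move; the robot and the scene stay as the last step left them, time stands still between calls to the robot, and variables do not carry over. Pictures are saved under pics/ and viewed, at most 10 in all, crops included, and the job is handed in when it is done.

```bash
mkdir -p pics; python3 - <<'E'
from plant import bot
import cv2,numpy as np
o=bot.get_obs(); print(o)
for n in ("top","scene"):
    c=bot.capture(n); cv2.imwrite(f"pics/{n}0.png",c["color"])
    print(n,{k:np.round(v,4).tolist() if k!="color" else 0 for k,v in c.items()})
E
```

```text
{'time': 0.0, 'joint_positions': array([-1.42902117e+00,  3.42703998e-01,  1.52505711e+00, -9.44326524e-06,
        1.27537549e+00, -1.45981004e-01]), 'dq': array([-1.72360275e-03, -4.83649770e-04,  2.62874499e-04,  2.87524455e-05,
       -1.52628276e-03, -1.52783654e-03]), 'tau': array([ 1.78621565e-03, -4.31232941e+01, -2.44221264e+01,  7.19072367e-02,
        5.60838764e-02, -1.15665039e-04]), 'tool_pos': array([ 148.96391906, -502.98550471,  226.04068612]), 'tcp_rot': array([-3.14006382e+00, -2.15651833e-04,  2.87758755e-01]), 'contact_force': array([-0.31951349, -0.41137383,  0.15063763]), 'moment': array([3.63161254e-03, 2.22001695e-05, 2.56132080e-02]), 'finger_force': 0.0, 'grip_width': 92.21869425456757}
top {'color': 0, 'fov_y': 52.6846, 'cx': 255.4535, 'cy': 190.4197, 'extrinsics': [[0.0133, -0.9999, 0.0048, -4.7547], [0.9826, 0.014, 0.1851, -437.8474], [-0.1851, 0.0023, 0.9827, -1164.3803], [0.0, 0.0, 0.0, 1.0]]}
scene {'color': 0, 'fov_y': 47.1324, 'cx': 263.4361, 'cy': 195.3278, 'extrinsics': [[0.3252, 0.9456, 0.0044, -154.5421], [-0.8067, 0.275, 0.5232, 357.3127], [0.4935, -0.1737, 0.8522, -1558.1419], [0.0, 0.0, 0.0, 1.0]]}
```

View pics/top0.png

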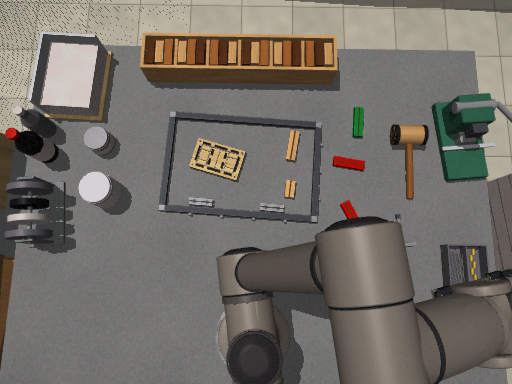

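The top view shows the chase at roughly (160–322, 113–220), the die at (218,159), the furniture at (292,146) and the short piece at (290,189). I'll enlarge it to get the corners.

```bash
python3 - <<'E'
import cv2
i=cv2.imread("pics/top0.png")[105:230,152:332]
cv2.imwrite("pics/crop0.png",cv2.resize(i,None,fx=4.4,fy=4.4,interpolation=cv2.INTER_CUBIC))
E
```

```text
(no output)
```

View pics/crop0.png

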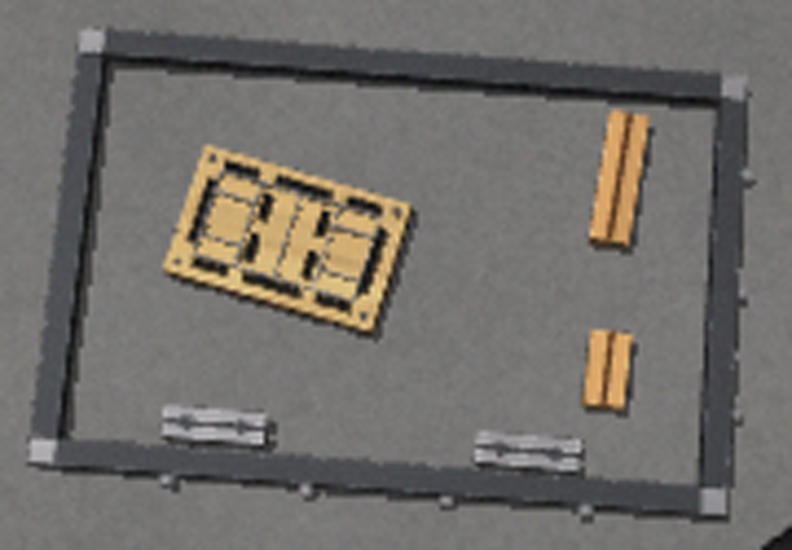

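Crop pixels. Chase corner-block centres: (91,41), (733,87), (42,451), (712,501). Die corners: (207,147), (414,205), (374,331), (165,270). Furniture corners: (610,110), (648,115), (630,245), (590,240).

```bash
cat > geo.py <<'E'
import numpy as np,cv2
def pix2w(c,uv,z):
    f=192/np.tan(np.radians(c["fov_y"]/2)); E=np.asarray(c["extrinsics"])
    uv=np.atleast_2d(uv).astype(float)
    d=np.c_[(uv[:,0]-c["cx"])/f,-(uv[:,1]-c["cy"])/f,-np.ones(len(uv))]@E[:3,:3]
    o=-E[:3,:3].T@E[:3,3]
    return o+d*((z-o[2])/d[:,2])[:,None]
def pose(src,dst):  # rigid fit src(local)->dst, 2D
    s,d=np.array(src,float),np.array(dst)[:,:2]; a=s-s.mean(0); b=d-d.mean(0)
    th=np.arctan2((a[:,0]*b[:,1]-a[:,1]*b[:,0]).sum(),(a*b).sum())
    R=np.array([[np.cos(th),-np.sin(th)],[np.sin(th),np.cos(th)]]); t=d.mean(0)-R@s.mean(0)
    return t,th,np.linalg.norm((s@R.T+t)-d,axis=1)
E
python3 - <<'E'
import numpy as np
from plant import bot
from geo import *
c=bot.capture("top")
m=lambda p:pix2w(c,(np.array(p)+.5)/4.4-.5+[152,105],18)
ch=m([(91,41),(733,87),(42,451),(712,501)])
t,th,e=pose([(10,10),(10,-470),(-300,10),(-300,-470)],ch); print("chase",t,th,e)
di=m([(207,147),(414,205),(374,331),(165,270)])
T=np.array([[np.cos(th),-np.sin(th)],[np.sin(th),np.cos(th)]])
a,b,e=pose([(50,80),(50,-80),(-50,-80),(-50,80)],di);print("die",a,b,e,"in chase",T.T@(a-t),b-th)
a,b,e=pose([(50,15),(50,-15),(-50,-15),(-50,15)],m([(610,110),(648,115),(630,245),(590,240)]));print("furn",a,b,e,"in chase",T.T@(a-t),b-th)
print(np.round((m([(207,147),(414,205),(374,331),(165,270)])[:,:2]-t)@T))
print(np.round((m([(585,410),(632,330),(475,432),(582,472),(162,405),(268,445)])[:,:2]-t)@T))
E
```

```text
chase [683.63824089 268.62563566] -0.06113278325509014 [0.14674708 0.43323425 0.48760925 0.85167379]
die [544.4458072 124.7050661] -0.2734913107591007 [1.45751377 0.45153596 1.01412476 1.03296097] in chase [-130.13963267 -152.15564382] -0.21235852750401057
furn [ 594.19852623 -116.6249461 ] -0.14153502199705792 [0.92111547 1.01206475 0.39065902 0.88390579] in chase [ -65.73586529 -389.99521705] -0.08040223874196778
[[ -66.  -85.]
 [ -99. -241.]
 [-195. -219.]
 [-161.  -64.]]
[[-241. -375.]
 [-180. -406.]
 [-263. -298.]
 [-286. -376.]
 [-261.  -72.]
 [-284. -151.]]
```

```bash
cat >> geo.py <<'E'
O=np.array([683.6,268.6]); TH=-0.0611
def w2c(p): c,s=np.cos(TH),np.sin(TH); return np.array([[c,s],[-s,c]])@(np.array(p)-O)
def c2w(p): c,s=np.cos(TH),np.sin(TH); return np.array([[c,-s],[s,c]])@np.array(p)+O
def delta(o,p,z,yawrel):  # shift in present tool axes (mm), turn about tool z
    from scipy.spatial.transform import Rotation as Ro
    R=Ro.from_euler("xyz",o["tcp_rot"])
    t=np.r_[c2w(p),z]; d=R.inv().apply(t-o["tool_pos"])
    rv=(R.inv()*Ro.from_euler("xyz",[np.pi,0,TH+yawrel])).as_rotvec()
    return np.round(d,1),np.round(rv,4)
E
python3 - <<'E'
from plant import bot
from geo import *
o=bot.get_obs()
print(delta(o,(-230,-460),200,0),delta(o,(-224,-150),60,0),c2w((-230,-460)),c2w((-224,-150)))
E
```

```text
(array([ 358.3, -234.6,   26.5]), array([-0.0011,  0.    ,  0.3489])) (array([ 469.8, -523.7,  166.9]), array([-0.0011,  0.    ,  0.3489])) [ 425.94066994 -176.49737096] [450.85869087 132.55778954]
```

```bash
python3 -m crank '[[0.045,-0.03,0.003,0,0,0],[0.045,-0.03,0.003,0,0,0],[0.045,-0.03,0.003,0,0,0],[0.045,-0.03,0.003,0,0,0],[0.045,-0.03,0.003,0,0,0]]' 100; python3 -m crank '[[0.045,-0.03,0.003,0,0,0],[0.045,-0.03,0.003,0,0,0],[0.045,-0.03,0.003,0,0,0],[0,0,0,0,0,0.175],[0,0,0,0,0,0.174]]'; python3 - <<'E'
from plant import bot
from geo import *
print(delta(bot.get_obs(),(-224,-150),60,0))
E
```

```text
time: 0.78
tool_pos: [323.0, -294.2, 211.6]
tcp_rot: [3.142, -0.0, 0.287]
contact_force: [0.3, -1.0, -0.8]
grip_width: 91.5
finger_force: 0.0
time: 1.4
tool_pos: [426.4, -170.1, 202.4]
tcp_rot: [-3.141, 0.001, -0.065]
contact_force: [-0.5, -0.5, 0.1]
grip_width: 91.9
finger_force: 0.0
(array([   5. , -303.6,  142.4]), array([-0.0002,  0.0007, -0.0036]))
```

```bash
python3 -m crank '[[0.001,-0.056,0.02,0,0,0],[0.001,-0.056,0.025,0,0,0],[0.001,-0.056,0.025,0,0,0],[0.001,-0.056,0.025,0,0,0],[0.001,-0.056,0.025,0,0,0]]'; python3 -m crank '[[0,-0.023,0.02,0,0,0],[0,0,0,0,0,0],[0,0,0,0,0,0]]';  python3 - <<'E'
from plant import bot
from geo import *
import cv2
o=bot.get_obs();print(w2c(o["tool_pos"][:2]),delta(o,(-224,-150),10,0))
c=bot.capture("top")["color"]; cv2.imwrite("pics/t1.png",cv2.resize(c[105:230,152:332],None,fx=4.4,fy=4.4,interpolation=cv2.INTER_CUBIC))
E
```

```text
time: 2.02
tool_pos: [448.2, 109.8, 81.9]
tcp_rot: [3.142, -0.0, -0.061]
contact_force: [0.9, -0.6, 0.4]
grip_width: 91.7
finger_force: 0.0
time: 2.4
tool_pos: [449.8, 130.5, 63.0]
tcp_rot: [3.141, -0.0, -0.061]
contact_force: [-0.1, -0.6, 0.5]
grip_width: 92.0
finger_force: 0.0
[-224.88724139 -152.15979049] (array([ 0.9, -2.2, 53. ]), array([ 0.0003, -0.0003, -0.0002]))
```

View pics/t1.png

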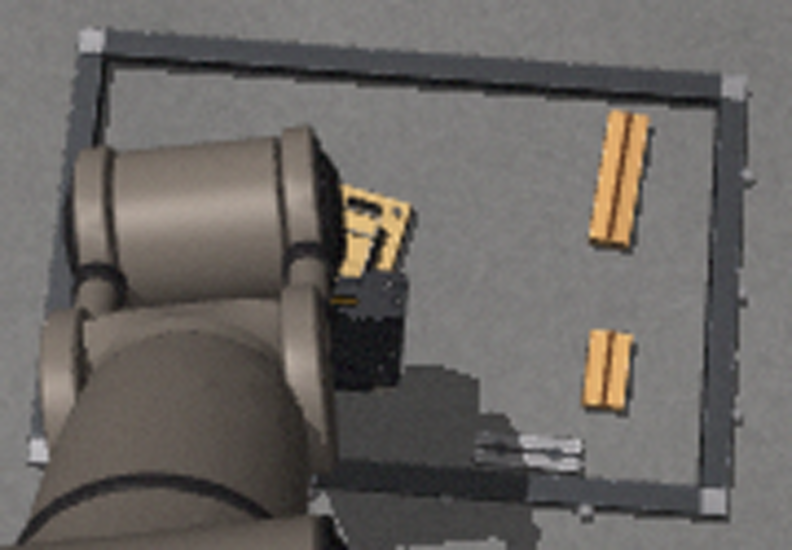

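The arm hides the left part of the die, but the fingers are behind its near edge and clear of the quoins. Next I descend and push.

```bash
python3 -m crank '[[0,0,0.02,0,0,0],[0,0,0.02,0,0,0],[0,0,0.013,0,0,0],[0.005,0,0,0,0,0],[0.007,0,0,0,0,0]]'; python3 -m crank '[[0.007,0,0,0,0,0],[0.006,0,0,0,0,0],[0.006,0,0,0,0,0],[0.006,0,0,0,0,0],[0.006,0,0,0,0,0]]'; python3 -m crank '[[0.006,0,0,0,0,0],[0.006,0,0,0,0,0],[0.006,0,0,0,0,0],[0.006,0,0,0,0,0],[0.006,0,0,0,0,0]]'; python3 - <<'E'
from plant import bot
from geo import *
o=bot.get_obs();print(w2c(o["tool_pos"][:2]),delta(o,(-109.5,-150),10,0),o["moment"])
E
```

```text
time: 3.08
tool_pos: [462.7, 130.0, 10.4]
tcp_rot: [-3.141, -0.001, -0.062]
contact_force: [-0.4, 0.5, 0.4]
grip_width: 91.9
finger_force: 0.0
time: 3.7
tool_pos: [492.8, 128.3, 9.7]
tcp_rot: [3.141, 0.0, -0.061]
contact_force: [-2.1, -0.7, 0.2]
grip_width: 91.8
finger_force: 1.1
time: 4.32
tool_pos: [522.9, 126.6, 9.6]
tcp_rot: [3.142, 0.0, -0.061]
contact_force: [-2.2, -0.3, 1.2]
grip_width: 92.0
finger_force: 1.3
[-151.75672674 -151.54024097] (array([42.3, -1.5, -0.4]), array([0., 0., 0.])) [0.0872477  0.48906328 0.03974802]
```

```bash
python3 -m crank '[[0.006,0,0,0,0,0],[0.006,0,0,0,0,0],[0.006,0,0,0,0,0],[0.006,0,0,0,0,0],[0.006,0,0,0,0,0]]'; python3 -m crank '[[0.004,0,0,0,0,0],[0.002,0,0,0,0,0],[0.002,0,0,0,0,0],[0.001,0,0,0,0,0],[0.001,0,0,0,0,0]]'; python3 -m crank '[[0.001,0,0,0,0,0],[0.001,0,0,0,0,0],[0.001,0,0,0,0,0]]'; python3 - <<'E'
from plant import bot
from geo import *
o=bot.get_obs();print(w2c(o["tool_pos"][:2]),delta(o,(-109.5,-150),10,0),o["moment"])
E
```

```text
time: 4.95
tool_pos: [552.9, 124.6, 9.7]
tcp_rot: [3.141, -0.0, -0.061]
contact_force: [-2.1, -0.7, -0.2]
grip_width: 91.9
finger_force: 1.2
time: 5.58
tool_pos: [562.4, 124.1, 9.7]
tcp_rot: [3.141, 0.0, -0.061]
contact_force: [-2.9, 0.1, -0.0]
grip_width: 91.5
finger_force: 1.2
time: 5.95
tool_pos: [563.3, 124.0, 9.6]
tcp_rot: [3.141, 0.005, -0.061]
contact_force: [-10.8, 1.5, 8.0]
grip_width: 91.9
finger_force: 5.5
[-111.27052143 -151.62972564] (array([ 1.8, -1.6, -0.4]), array([ 0.0004,  0.0047, -0.    ])) [ 0.16598296  1.7715591  -0.02513157]
```

```bash
python3 -m crank '[[0.001,0,0,0,0,0],[0.001,0,0,0,0,0],[0,0,0,0,0,0]]'; python3 -m crank '[[-0.004,0,0,0,0,0],[-0.02,0,0,0,0,0],[0,0,-0.045,0,0,0],[0,0,-0.05,0,0,0]]' 60;  python3 - <<'E'
from plant import bot
from geo import *
o=bot.get_obs();print(w2c(o["tool_pos"][:2]),delta(o,(-66,-445),95,np.pi/2))
E
```

```text
time: 6.32
tool_pos: [563.3, 124.1, 9.6]
tcp_rot: [3.141, 0.009, -0.061]
contact_force: [-15.3, 1.1, 10.4]
grip_width: 91.8
finger_force: 7.7
time: 6.82
tool_pos: [543.9, 125.2, 105.6]
tcp_rot: [3.142, -0.001, -0.061]
contact_force: [1.4, -0.4, -0.2]
grip_width: 57.6
finger_force: 0.0
[-130.68891228 -151.6708207 ] (array([ 64.7, 293.3,  10.6]), array([ 6.000e-04, -5.000e-04, -1.571e+00]))
```

```bash
python3 -m crank '[[0.013,0.056,0,0,0,0],[0.013,0.056,0,0,0,0],[0.013,0.056,0,0,0,0],[0.013,0.056,0,0,0,0],[0.013,0.056,0,0,0,0]]'; python3 -m crank '[[0,0,0,0,0,-0.175],[0,0,0,0,0,-0.175],[0,0,0,0,0,-0.175],[0,0,0,0,0,-0.175],[0,0,0,0,0,-0.175]]'; python3 -m crank '[[0,0,0,0,0,-0.175],[0,0,0,0,0,-0.175],[0,0,0,0,0,-0.175],[0,0,0,0,0,-0.171],[0,0,0,0,0,0]]';  python3 - <<'E'
from plant import bot
from geo import *
import cv2
o=bot.get_obs();print(w2c(o["tool_pos"][:2]),delta(o,(-66,-432),10,np.pi/2))
c=bot.capture("top")["color"]; cv2.imwrite("pics/t2.png",cv2.resize(c[105:230,152:332],None,fx=4.4,fy=4.4,interpolation=cv2.INTER_CUBIC))
E
```

```text
time: 7.45
tool_pos: [592.3, -160.6, 105.2]
tcp_rot: [3.141, -0.003, -0.061]
contact_force: [0.9, 0.5, 0.8]
grip_width: 55.0
finger_force: 0.0
time: 8.07
tool_pos: [592.2, -158.8, 105.1]
tcp_rot: [3.139, -0.001, 0.819]
contact_force: [0.1, -0.3, -0.1]
grip_width: 55.0
finger_force: 0.0
time: 8.7
tool_pos: [591.9, -158.6, 105.0]
tcp_rot: [3.14, 0.001, 1.508]
contact_force: [-0.7, 0.5, -0.1]
grip_width: 55.0
finger_force: 0.0
[ -65.40160872 -432.02510558] (array([ 0.1, -0.8, 95. ]), array([ 0.0019,  0.0008, -0.0016]))
```

View pics/t2.png

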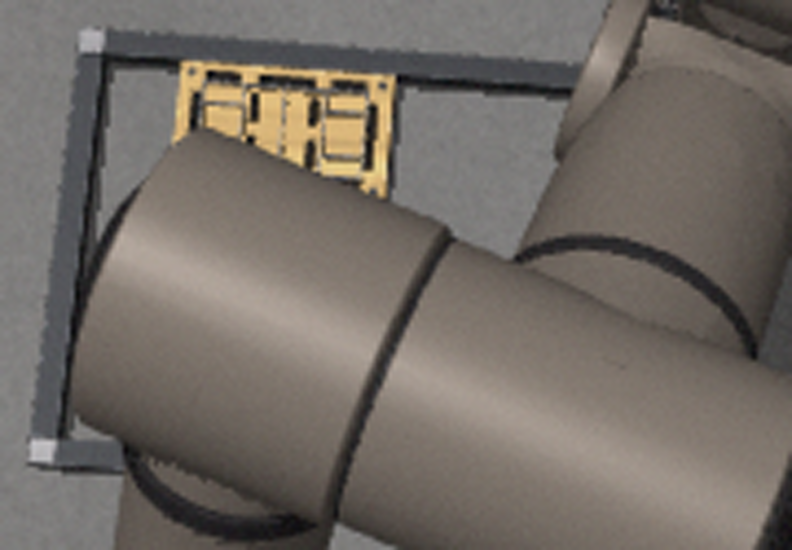

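The die sits square against the far bar (corners at (182,60) and (396,74)), about 58 mm short of the left bar. I'll descend to the right of the furniture and push left.

```bash
python3 -m crank '[[0,0,0.03,0,0,0],[0,0,0.03,0,0,0],[0,0,0.025,0,0,0],[0,0,0.01,0,0,0],[0.003,0,0,0,0,0]]'; python3 -m crank '[[0.005,0,0,0,0,0],[0.005,0,0,0,0,0],[0.005,0,0,0,0,0],[0.006,0,0,0,0,0],[0.008,0,0,0,0,0]]'; python3 -m crank '[[0.008,0,0,0,0,0],[0.008,0,0,0,0,0],[0.008,0,0,0,0,0],[0.008,0,0,0,0,0],[0.008,0,0,0,0,0]]';  python3 -m crank '[[0.008,0,0,0,0,0],[0.008,0,0,0,0,0],[0.008,0,0,0,0,0],[0.008,0,0,0,0,0],[0.008,0,0,0,0,0]]'; python3 - <<'E'
from plant import bot
from geo import *
o=bot.get_obs();print(w2c(o["tool_pos"][:2]),delta(o,(-66,-200),10,np.pi/2))
E
```

```text
time: 9.38
tool_pos: [591.5, -155.3, 9.5]
tcp_rot: [-3.141, 0.0, 1.508]
contact_force: [-0.3, 0.1, 0.3]
grip_width: 54.7
finger_force: 0.0
time: 10.0
tool_pos: [593.3, -125.9, 9.9]
tcp_rot: [3.141, 0.0, 1.51]
contact_force: [-0.7, -1.1, 0.9]
grip_width: 54.8
finger_force: 0.4
time: 10.62
tool_pos: [595.6, -85.8, 9.7]
tcp_rot: [-3.142, 0.0, 1.51]
contact_force: [0.4, -0.5, -0.5]
grip_width: 55.7
finger_force: 0.4
time: 11.25
tool_pos: [598.1, -45.9, 9.7]
tcp_rot: [-3.142, 0.0, 1.51]
contact_force: [0.1, -0.7, 0.2]
grip_width: 54.9
finger_force: 0.3
[ -66.16775569 -319.11108388] (array([119.1,   0.2,  -0.3]), array([-0.    ,  0.0001,  0.0001]))
```

```bash
python3 -m crank '[[0.008,0,0,0,0,0],[0.008,0,0,0,0,0],[0.008,0,0,0,0,0],[0.008,0,0,0,0,0],[0.006,0,0,0,0,0]]'; python3 -m crank '[[0.004,0,0,0,0,0],[0.004,0,0,0,0,0],[0.004,0,0,0,0,0],[0.004,0,0,0,0,0],[0.004,0,0,0,0,0]]';  python3 -m crank '[[0.004,0,0,0,0,0],[0.004,0,0,0,0,0],[0.004,0,0,0,0,0],[0.004,0,0,0,0,0],[0.004,0,0,0,0,0]]'; python3 - <<'E'
from plant import bot
from geo import *
import cv2
o=bot.get_obs();print(w2c(o["tool_pos"][:2]),delta(o,(-66,-200),10,np.pi/2))
E
```

```text
time: 11.88
tool_pos: [600.4, -7.9, 9.7]
tcp_rot: [-3.142, 0.0, 1.51]
contact_force: [-0.5, -0.0, 0.7]
grip_width: 54.6
finger_force: 0.3
time: 12.5
tool_pos: [601.6, 11.7, 9.7]
tcp_rot: [-3.142, 0.0, 1.51]
contact_force: [-0.6, -0.4, 0.7]
grip_width: 55.3
finger_force: 0.3
time: 13.12
tool_pos: [602.8, 31.7, 9.7]
tcp_rot: [3.142, 0.0, 1.51]
contact_force: [0.0, -2.5, 1.0]
grip_width: 54.9
finger_force: 1.4
[ -66.16092089 -241.41698419] (array([41.4,  0.2, -0.3]), array([0.0001, 0.0001, 0.0001]))
```

Now it bears on the die (2.5 N). I'll carry on to the left bar.

```bash
python3 -m crank '[[0.004,0,0,0,0,0],[0.004,0,0,0,0,0],[0.004,0,0,0,0,0],[0.004,0,0,0,0,0],[0.004,0,0,0,0,0]]'; python3 -m crank '[[0.004,0,0,0,0,0],[0.004,0,0,0,0,0],[0.003,0,0,0,0,0],[0.002,0,0,0,0,0],[0.002,0,0,0,0,0]]';  python3 -m crank '[[0.001,0,0,0,0,0],[0.001,0,0,0,0,0],[0.001,0,0,0,0,0],[0.001,0,0,0,0,0]]'; python3 - <<'E'
from plant import bot
from geo import *
import cv2
o=bot.get_obs();print(w2c(o["tool_pos"][:2]),o["moment"])
E
```

```text
time: 13.75
tool_pos: [604.1, 51.7, 9.7]
tcp_rot: [3.142, 0.0, 1.51]
contact_force: [0.3, -2.4, -0.1]
grip_width: 55.2
finger_force: 1.3
time: 14.38
tool_pos: [604.9, 66.4, 9.7]
tcp_rot: [-3.141, 0.0, 1.51]
contact_force: [-0.6, -2.9, 0.0]
grip_width: 55.2
finger_force: 1.4
time: 14.88
tool_pos: [605.2, 70.4, 9.7]
tcp_rot: [-3.142, 0.0, 1.51]
contact_force: [0.3, -2.5, -0.0]
grip_width: 55.3
finger_force: 1.4
[ -66.1730041 -202.6345811] [-0.49088556 -0.06845034 -0.0407501 ]
```

```bash
python3 -m crank '[[0.001,0,0,0,0,0],[0.001,0,0,0,0,0],[0.001,0,0,0,0,0]]'; python3 -m crank '[[0.001,0,0,0,0,0],[0.001,0,0,0,0,0]]'; python3 - <<'E'
from plant import bot
from geo import *
import cv2
o=bot.get_obs();print(w2c(o["tool_pos"][:2]),o["moment"])
c=bot.capture("top")["color"]; cv2.imwrite("pics/t3.png",cv2.resize(c[105:230,152:332],None,fx=4.4,fy=4.4,interpolation=cv2.INTER_CUBIC))
E
```

```text
time: 15.25
tool_pos: [605.2, 71.7, 9.7]
tcp_rot: [-3.141, 0.003, 1.51]
contact_force: [-1.7, -13.6, 2.3]
grip_width: 54.7
finger_force: 6.4
time: 15.5
tool_pos: [605.3, 71.8, 9.8]
tcp_rot: [-3.141, 0.005, 1.51]
contact_force: [-3.2, -20.5, 3.5]
grip_width: 55.2
finger_force: 10.2
[ -66.17949623 -201.22893987] [-3.46572028  0.17110884 -0.04716361]
```

View pics/t3.png

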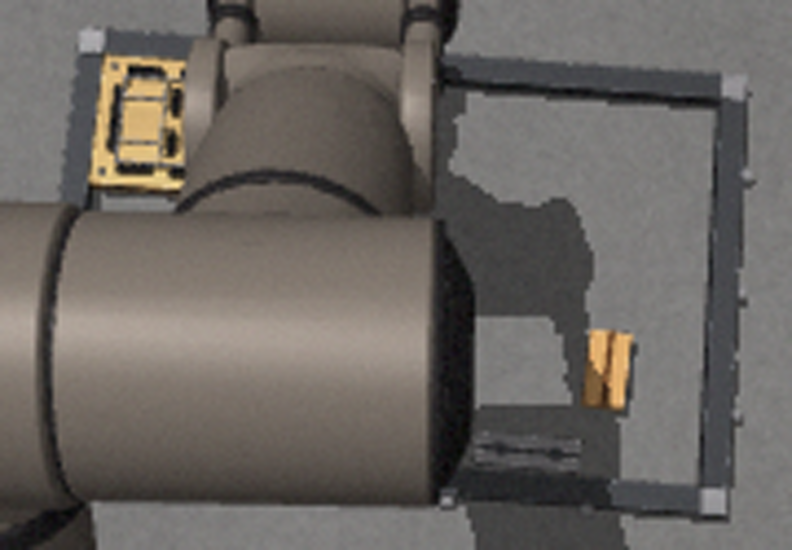

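The die is in the corner (its top-left corner at (102,56) meets both bars). I'll back off and look at it unobstructed.

```bash
python3 -m crank '[[-0.004,0,0,0,0,0],[-0.02,0,0,0,0,0],[0,0,-0.04,0,0,0],[0,0,-0.06,0,0,0],[-0.05,0,-0.02,0,0,0]]'; python3 -m crank '[[-0.06,0,0,0,0,0],[-0.06,0,0,0,0,0],[-0.06,0,0,0,0,0],[-0.06,0,0,0,0,0],[-0.06,0,0,0,0,0]]'; python3 - <<'E'
from plant import bot
from geo import *
import cv2
c=bot.capture("top")["color"]; cv2.imwrite("pics/t4.png",cv2.resize(c[105:205,152:282],None,fx=6,fy=6,interpolation=cv2.INTER_CUBIC))
E
```

```text
time: 16.18
tool_pos: [602.9, 2.9, 133.7]
tcp_rot: [3.135, -0.001, 1.514]
contact_force: [0.7, -0.3, -0.4]
grip_width: 55.2
finger_force: 0.0
time: 16.8
tool_pos: [582.0, -300.2, 129.8]
tcp_rot: [3.141, -0.0, 1.51]
contact_force: [0.6, 1.1, 0.3]
grip_width: 54.9
finger_force: 0.0
```

View pics/t4.png

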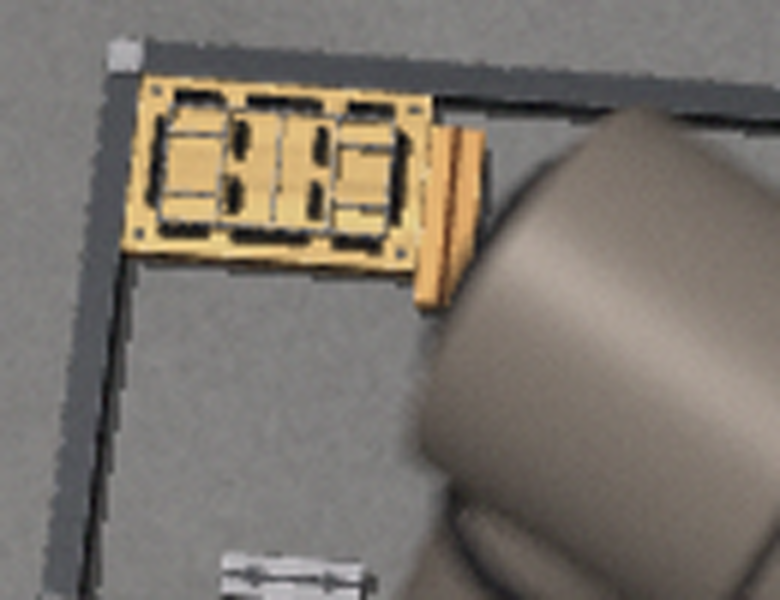

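The die is at (140,74)–(433,96)–(415,270)–(122,250), tight to both bars, and the furniture lies flat along its right edge at (435–485, 125–305). Checking the numbers.

```bash
python3 - <<'E'
from plant import bot
from geo import *
c=bot.capture("top")
m=lambda p:np.array([w2c(q[:2]) for q in pix2w(c,(np.array(p)+.5)/6-.5+[152,105],18)])
print(pose([(50,80),(50,-80),(-50,-80),(-50,80)],m([(140,74),(433,96),(415,270),(122,250)])))
print(m([(435,125),(485,130),(415,305)]), m([(125,55)]))
E
```

```text
(array([-49.76395384, -80.4372051 ]), np.float64(0.001965656313074716), array([0.57063735, 0.63916118, 0.80621164, 0.8819228 ]))
[[ -16.64521389 -163.2587447 ]
 [ -17.42432904 -190.66792932]
 [-118.61969653 -161.61845077]] [[10.57558365  9.61774307]]
```

Measured in the chase frame, the die is at (-49.8, -80.4) mm and 0.002 rad, and the furniture is flush. Handing in.

```bash
python3 -c "
from plant import bot
print(bot.close_job())"
```

```text
the job is handed in; nothing more can be done
None
```

The job is handed in, with no verdict returned: by the last camera measurement the die sits in the far left corner within about 0.5 mm and 0.002 rad of square, the 100 mm furniture looks flat against its right edge, and the robot was clear of everything.

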